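Let up the spring lid of the wide tool case

TASK

Open the wider of the two grey push-button cases on the worktop: press its button and steady the spring-loaded lid as it is released, letting it up slowly under the hand instead of letting it fly open. Leave the lid standing open and the narrower case shut.

Things in the scene. Friction and masses are not known exactly. Their poses are not given: they have to be found in the camera images.
- wide_case: The case to open: grey box fixed on the worktop, 150 mm deep (own x), 200 mm wide (own y), flat lid top at z = 59 mm (a panel 1 mm higher starts 13 mm behind its front edge). Origin: centre of the underside. Own x points from button side to hinge side, away from the robot within 0.4 rad. Lid front edge at x = -48 mm; hinge axis along y at x = +72, z = 55 mm. Button in front of the lid.
- wide_pad (a point): Centre of the top of the wide case's black push button, 16 mm (x) by 34 mm (y), at own x = -59, y = 0, z = 72 mm: 13 mm above the lid top, 3 mm gap to the lid edge. Travels 7 mm straight down (2 N at first, 6 N at the end), frees the lid at 4 to 6 mm; fully down it is still 6 mm above the lid, so fingertips laid across pad and lid edge press it and meet the lid as it pops up.
- wide_lid (a joint): Opening angle of the wide lid, rad: 0 shut, 1.4 at most. Lid 120 mm from hinge to front edge. Once freed, a damped spring lifts it, with about 1.5 N at the front edge when nearly shut and less as it rises; it comes to rest standing open at about 1.2 rad. Unsteadied it flies up at over 5 rad/s; let go beyond about 0.7 rad it finishes slowly by itself.
- narrow_lid (a joint): Opening angle, rad (0 shut), of the lid of the other case, to be left shut: same build, heights and depth, but only 120 mm wide. The cases stand side by side, centres at least 0.24 m apart, and may change places.

How it is judged:
By the outcome, as a careful person would: the job done as asked, in the order asked, and still so for the second after the job is handed in, with the robot touching nothing.
It also fails if it takes over 34 s, if anything falls off the work surface, if the arm or the gripper's body presses on something with over 40 N, if the wrist force passes 120 N, or if a joint passes its speed limit or range.

ROBOT

A 7-joint arm with a two-finger parallel gripper is mounted at the origin on the work surface; the furniture and walls round the work are solid. World frame = base frame: x ahead of the robot, y to its left, z up, the work surface at z = 0. Lengths are in m, angles in rad, forces in N, time in s.
With the tool pointing down it reaches from about 0.425 to 0.8 m from the base axis. Payload 8.3 kg.
Tool frame: the origin (TCP) lies midway between the tips of the shut fingers; the grasp point (between the pads) lies grip_depth behind it (grip_depth is the distance from the TCP to the grasp point, in m); z points along the fingers, y is the line along which they close (so a half turn about z gives the same grasp; the last joint's range is limited). The gripper opens to 85 mm and grips with 20 to 120 N. Pads are 22 mm wide; open, the fingers measure 114 mm over their backs; the gripper's body (76 mm by 85 mm) begins 54 mm behind the grasp point. The pads swing forward as they close: fully open they stand 13 mm farther back than shut.
Start: joints at [-1.247, 0.383, 0.016, 1.37, -0.006, 1.388, -0.046], TCP at [0.236, 0.579, 0.231] pointing down, gripper open.
Joint ranges: [-2.95, 2.95], [-0.25, 2.06], [-1.52, 1.56], [0.18, 2.33], [-1.44, 4.58], [0.02, 2.06], [-3.01, 3.01]. Speed limits (rad/s): [2.39, 2.39, 3.01, 3.01, 3.14, 3.14, 3.14].

INTERFACE

Orientations are given as a 3x3 rotation matrix whose columns are the frame's x, y, z axes.
In Python, from cell import * gives the robot as it stands. The module is installed in compiled form; this text tells all that it offers.
- The arm moves only by the tool arm_command, never from a script. Its argument "rows" is one flat list of numbers, 7 for each row, row after row: the shift along the tool's x, y, z in units of 25 mm (1.0 is 25 mm), then the turn, a rotation vector about the tool's x, y, z in units of 10 degrees (1.0 is 10 degrees), then the closure, from 0 (fully open) to 1 (shut). In form: [dx, dy, dz, wx, wy, wz, gripper, dx, dy, dz, wx, wy, wz, gripper, ...]. A call has 1 to 10 rows; each row is the pose to reach, as a shift and turn from the pose commanded when the call began, along the tool's axes at that moment; what a row does not reach only later rows make up. A row lasts 1/8 s, in which the tool goes at most 62.5 mm and 10.7 degrees, less where a joint would pass 70% of its speed; a pose out of reach is approached as far as the arm can. A call with a gripper value outside its range is refused whole. The fingers move at their own pace and stop on an object; the grip force is fixed at half the most. Time passes only in rows, so rows that repeat a pose let the fingers close. It gives the time, the measured TCP pose, the force, the opening and the grip force at its end, in the units of the state.
- observe(): the state, without advancing time (a new reading comes with each control period).
- snapshot(name): name is "scene" or "side" or "wrist"; returns (picture, depth): 400x640x3 uint8, blue, green, red; 400x640 float32, m along the optical axis (not along the pixel's ray), 0 where there is no reading.
- calibration(name): a dict with "intrinsics" (3x3 intrinsics, pixels), "R" (3x3) and "t" (3): a world point X has camera coordinates R X + t; the wrist camera has in their place "mount" (4x4, takes a point from camera to tool coordinates, whose origin is the TCP and whose axes are the flange's). Camera axes: x right, y down, z forward; pixel columns grow to the right and rows downward; lengths in m; the calibration is good to about 2 mm. A picture is of the moment at which its call begins: read the wrist's pose just before it. calibration takes no time and is no camera call.
- close_job(): hands the job in; it is judged then, once.
The state is a dict: "t": time; "joints": joint angles; "joint_vel": joint speeds; "effort": joint torques, N m; "eef_pos": TCP position; "orientation": TCP orientation; "force": force on the tool from outside, world axes, zero at the start; "torque": the same for the moment, N m; "finger_gap": opening from 0.0 (shut) to 1.0 (fully open); "grasp_force": force on a finger pad.
Only numpy, scipy, OpenCV 4.12 (cv2) and the standard library are available. Lean on these libraries where they do the work, as an engineer would, in place of code of your own. Each camera call takes 0.05 s, during which the arm holds its last target. There are 200 camera calls.

## Working session

There is one attempt and no reset: what is moved stays moved. The work goes in short steps, Python scripts to look and compute and a tool call to move; the robot and the scene stay as the last step left them, time stands still between calls to the robot, and variables do not carry over. Pictures are saved under pics/ and viewed, at most 10 in all, crops included, and the job is handed in when it is done.

Besides the shell and the picture viewer there is one more tool, called after "Emit:" as name(argument=value, ...), one argument or row to a line, values as JSON. arm_command: Moves the arm, as the interface text tells. Its arguments: {"type":"object","properties":{"rows":{"type":"array"}},"required":["rows"]}

```bash
mkdir -p pics; python3 - <<'E'
from cell import *
import cv2,numpy as np
s=observe();print(s['t'],s['eef_pos'],np.round(s['orientation'],3),s['force'])
for n in("scene","side"):
    p,d=snapshot(n);cv2.imwrite(f"pics/{n}0.png",p);np.savez(f"{n}0.npz",p=p,d=d)
    c=calibration(n);print(n,-c["R"].T@c["t"])
print(calibration("wrist")["mount"])
E
```

```text
0.0 [0.23551644 0.57841756 0.23030496] [[-0.926  0.377 -0.001]
 [ 0.377  0.926 -0.002]
 [-0.    -0.002 -1.   ]] [-0.08686879  0.0528787  -0.0171659 ]
scene [ 0.08568715 -0.23409721  0.65173838]
side [ 0.07746847 -0.5658663   0.72937085]
[[-2.06759751e-04 -9.58432116e-01 -2.85320586e-01  7.35060366e-02]
 [ 9.99999040e-01  1.92752916e-04 -1.37214122e-03 -6.17380171e-05]
 [ 1.37010059e-03 -2.85320596e-01  9.58431156e-01 -1.42614213e-01]
 [ 0.00000000e+00  0.00000000e+00  0.00000000e+00  1.00000000e+00]]
```

View pics/scene0.png

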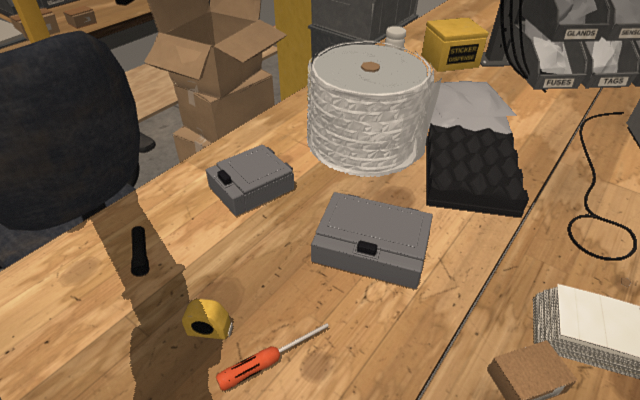

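The scene shows the wide case at about (372,240), its black button at (368,247). The narrow case is at (252,180), with its button at (224,177). Next I'll measure the wide case.

```bash
cat > h.py <<'E'
import numpy as np,cv2
from cell import *
def world(n,d):
    c=calibration(n);K=c["intrinsics"];v,u=np.mgrid[:400,:640]
    r=np.stack([(u-K[0,2])/K[0,0]*d,(v-K[1,2])/K[1,1]*d,d],-1)
    return (r-c["t"])@c["R"]
E
python3 - <<'E'
from h import *
for n in("scene","side"):
    f=np.load(n+"0.npz");p,d=f["p"],f["d"];W=world(n,d)
    g=p.astype(int).max(2);sat=g-p.astype(int).min(2)
    m=((W[...,2]>.052)&(W[...,2]<.066)&(d>0)&(sat<25)&(g>60)).astype(np.uint8)
    k,l,s,c=cv2.connectedComponentsWithStats(m)
    for i in range(1,k):
        if s[i,4]<800: continue
        P=W[l==i];r=cv2.minAreaRect((P[:,:2]*1000).astype(np.float32))
        print(n,"grey",s[i],r,np.median(P[:,2]))
    m=((W[...,2]>.063)&(W[...,2]<.085)&(d>0)&(g<50)).astype(np.uint8)
    k,l,s,c=cv2.connectedComponentsWithStats(m)
    for i in range(1,k):
        if 40<s[i,4]<900:
            P=W[l==i];P=P[P[:,2]>.069];
            if len(P)>20: print(n,"blk",s[i],P.mean(0),cv2.minAreaRect((P[:,:2]*1000).astype(np.float32)),np.percentile(P[:,2],95))
E
```

```text
scene grey [ 438   81   57   27 1148] ((1213.780517578125, 99.37854766845703), (142.1900634765625, 159.02589416503906), 41.48003005981445) 0.05807262678797822
scene grey [ 206  145   87   56 2436] ((596.8065795898438, 325.7601318359375), (121.86048126220703, 153.76084899902344), 75.05152893066406) 0.06215237373882382
scene grey [ 311  193  121   81 6180] ((613.809814453125, 23.480186462402344), (155.51844787597656, 198.78884887695312), 18.949731826782227) 0.06220835561154803
scene blk [449  44  29  10  65] [1.43836472 0.20899445 0.08044335] ((1437.99951171875, 209.89627075195312), (12.501120567321777, 98.99747467041016), 53.38262939453125) 0.08436976348295178
scene blk [218 170  13  14 119] [0.53717443 0.339841   0.07298279] ((538.0107421875, 341.6665954589844), (32.54634475708008, 14.66130256652832), 73.83670806884766) 0.07514982282808838
scene blk [357 241  20  14 188] [0.55471701 0.00292134 0.07311489] ((555.1021728515625, 3.215404510498047), (15.865056037902832, 32.490848541259766), 17.159242630004883) 0.07533834886702293
side grey [480 118  61  27 994] ((1210.7301025390625, 96.80905151367188), (123.54209899902344, 159.5148468017578), 38.892601013183594) 0.05619506635664111
side grey [ 241  146   70   37 1548] ((598.3389282226562, 323.279541015625), (120.27486419677734, 150.40142822265625), 74.47996520996094) 0.06009405265753143
side grey [ 301  193  115   75 4413] ((612.859130859375, 21.81280517578125), (149.36366271972656, 199.5481719970703), 18.91189956665039) 0.060104904326326404
side grey [ 486  305   94   77 3833] ((663.761474609375, -363.7361145019531), (100.30158996582031, 129.16326904296875), 17.949155807495117) 0.05705391839295658
```

View pics/side0.png

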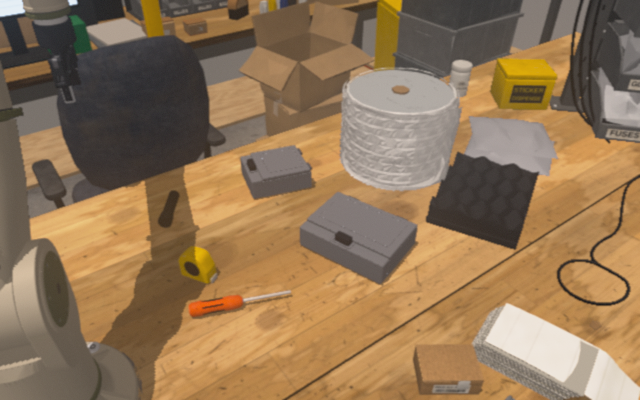

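The side view agrees: the wide case is at (358,235) and its button at (344,238). Both depth maps put its centre at about (0.613, 0.022) with yaw 18.9° and size 150x200. The pad comes out at (0.556, 0.003, 0.073), which matches the pad position given. Next I'll hover with the fingers shut.

Emit:
arm_command(
  rows=[-20.8, -16.2, 3.2, 0, 0, -4.1, 1, -20.8, -16.2, 3.2, 0, 0, -4.1, 1, -20.8, -16.2, 3.2, 0, 0, -4.1, 1, -20.8, -16.2, 3.2, 0, 0, -4.1, 1, -20.8, -16.2, 3.2, 0, 0, -4.1, 1, -20.8, -16.2, 3.2, 0, 0, -4.1, 1, -20.8, -16.2, 3.2, 0, 0, -4.1, 1, -20.8, -16.2, 3.2, 0, 0, -4.1, 1, -20.8, -16.2, 3.2, 0, 0, -4.1, 1, -20.8, -16.2, 3.2, 0, 0, -4.1, 1],
)

```text
t: 1.35
eef_pos: [0.5437, 0.0431, 0.1561]
orientation: [[-0.946, -0.323, -0.0], [-0.323, 0.946, 0.0], [0.0, 0.0, -1.0]]
force: [1.6, 0.5, -0.1]
finger_gap: -0.0
grasp_force: 0.0
```

Emit:
arm_command(
  rows=[0, 0, 0, 0, 0, 0, 1, 0, 0, 0, 0, 0, 0, 1, 0, 0, 0, 0, 0, 0, 1],
)

```text
t: 1.72
eef_pos: [0.5427, 0.0465, 0.1564]
orientation: [[-0.946, -0.325, -0.0], [-0.325, 0.946, 0.001], [0.0, 0.001, -1.0]]
force: [-0.3, 0.6, 1.2]
finger_gap: -0.005
grasp_force: 0.0
```

```bash
python3 - <<'E'
from h import *
s=observe();T=np.eye(4);T[:3,:3]=s['orientation'];T[:3,3]=s['eef_pos']
p,d=snapshot("wrist");cv2.imwrite("pics/w1.png",p)
c=calibration("wrist");K=c["intrinsics"];M=T@c["mount"];v,u=np.mgrid[:400,:640]
W=np.stack([(u-K[0,2])/K[0,0]*d,(v-K[1,2])/K[1,1]*d,d],-1)@M[:3,:3].T+M[:3,3]
print(s['t'],s['eef_pos'],s['joints'])
m=((W[...,2]>.066)&(W[...,2]<.08)&(p.max(2)<60)&(d>0)).astype(np.uint8)
k,l,st,_=cv2.connectedComponentsWithStats(m)
for i in range(1,k):
    if st[i,4]>300:
        P=W[l==i];print(st[i],P.mean(0),cv2.minAreaRect((P[:,:2]*1000).astype(np.float32)))
E
```

```text
1.725 [0.54268271 0.04654148 0.15641587] [-0.4177164   0.26504368  0.32732726  1.71423245 -0.09203603  1.17771742
  1.83651685]
[247 195  43  20 791] [0.55625927 0.00541871 0.07134282] ((557.1956787109375, 5.32850456237793), (15.590832710266113, 33.64571762084961), 19.069822311401367)
[611 287  29  30 504] [0.53918383 0.33574291 0.0707236 ] ((539.599365234375, 340.2951354980469), (30.870962142944336, 15.851996421813965), 75.6389389038086)
```

View pics/w1.png

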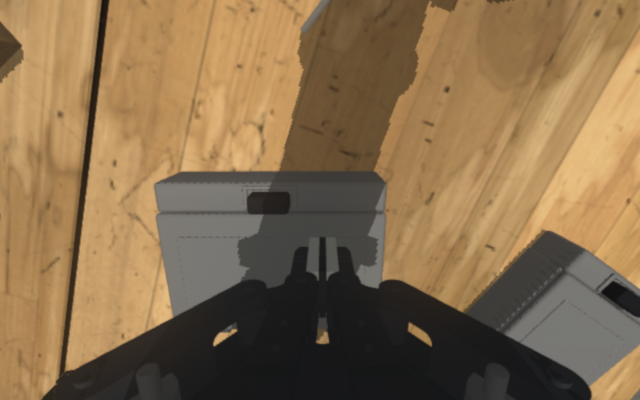

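The wrist view shows the pad at (269,203), measured at (0.557, 0.005, 0.071), within 2 mm of the earlier estimate. Next I'll move above the pad/lid seam, just clear of the pad.

Emit:
arm_command(
  rows=[-0.35, -1.77, 0, 0, 0, 0, 1, -0.35, -1.77, 1.0, 0, 0, 0, 1, -0.35, -1.77, 2.0, 0, 0, 0, 1, -0.35, -1.77, 3.0, 0, 0, 0, 1, -0.35, -1.77, 3.0, 0, 0, 0, 1, -0.35, -1.77, 3.0, 0, 0, 0, 1],
)

```text
t: 2.52
eef_pos: [0.5663, 0.0065, 0.0826]
orientation: [[-0.946, -0.324, 0.001], [-0.324, 0.946, 0.0], [-0.001, -0.0, -1.0]]
force: [0.7, 0.2, 0.3]
finger_gap: 0.001
grasp_force: 0.0
```

Emit:
arm_command(
  rows=[0, 0, 0.2, 0, 0, 0, 1, 0, 0, 0.35, 0, 0, 0, 1, 0, 0, 0.45, 0, 0, 0, 1, 0, 0, 0.55, 0, 0, 0, 1, 0, 0, 0.62, 0, 0, 0, 1, 0, 0, 0.68, 0, 0, 0, 1, 0, 0, 0.72, 0, 0, 0, 1, 0, 0, 0.72, 0, 0, 0, 1, 0, 0, 0.72, 0, 0, 0, 1],
)

```text
t: 3.65
eef_pos: [0.566, 0.0058, 0.065]
orientation: [[-0.946, -0.323, 0.001], [-0.323, 0.946, 0.001], [-0.001, 0.0, -1.0]]
force: [-6.2, 0.3, 16.0]
finger_gap: -0.001
grasp_force: 7.9
```

```bash
python3 - <<'E'
from h import *
s=observe();T=np.eye(4);T[:3,:3]=s['orientation'];T[:3,3]=s['eef_pos']
p,d=snapshot("wrist");cv2.imwrite("pics/w2.png",p)
print(s['t'],s['eef_pos'],s['force'])
p,d=snapshot("side");cv2.imwrite("pics/s2.png",cv2.resize(p[150:300,260:460],None,fx=4,fy=4))
W=world("side",d)
R=(W-[.613,.0235,0])@np.array([[.946,-.324,0],[.324,.946,0],[0,0,1]])
for x in(-.02,0,.02,.04,.06):
  m=(abs(R[...,0]-x)<.006)&(abs(R[...,1])<.09)&(d>0)&(R[...,2]<.1);print(x,np.median(R[m][:,2]))
E
```

```text
3.65 [0.56602815 0.00583849 0.06497437] [-6.19547483  0.32797099 15.99246368]
-0.02 0.06415701959610044
0 0.06376055406493097
0.02 0.06315531585094783
0.04 0.06228842737243666
0.06 0.06115679285136011
```

View pics/s2.png

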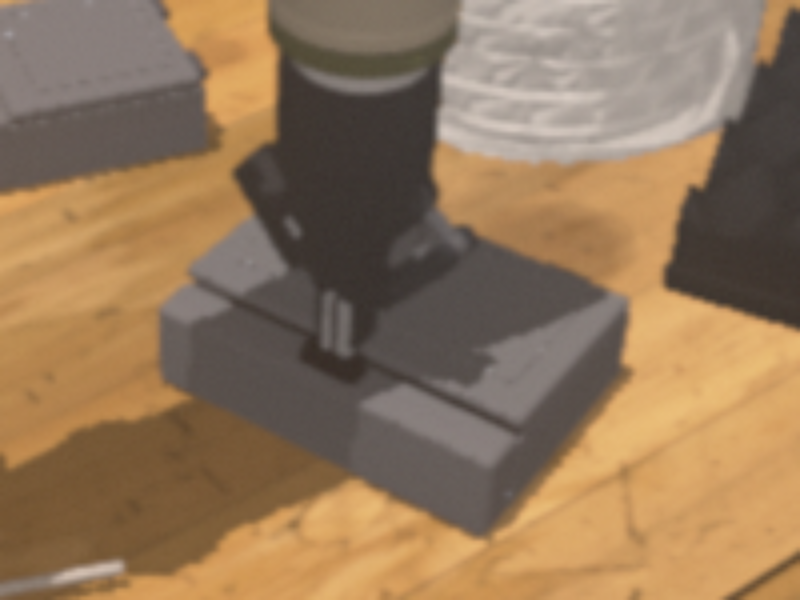

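The side crop shows the lid seam opened behind the fingertips at (345,345), and the lid profile is tilted about 0.05 rad. The lid is freed and held under the tips, so I'll now let it up slowly along its arc.

Emit:
arm_command(
  rows=[-0.02, 0, -0.12, 0, 0, 0, 1, -0.04, 0, -0.24, 0, 0, 0, 1, -0.07, 0, -0.36, 0, 0, 0, 1, -0.1, 0, -0.48, 0, 0, 0, 1, -0.13, 0, -0.6, 0, 0, 0, 1, -0.16, 0, -0.72, 0, 0, 0, 1, -0.2, 0, -0.83, 0, 0, 0, 1, -0.25, 0, -0.94, 0, 0, 0, 1, -0.3, 0, -1.06, 0, 0, 0, 1, -0.34, 0, -1.17, 0, 0, 0, 1],
)

```text
t: 5.0
eef_pos: [0.5738, 0.0086, 0.0929]
orientation: [[-0.946, -0.323, -0.0], [-0.323, 0.946, 0.0], [0.0, 0.0, -1.0]]
force: [-0.3, -0.6, 1.2]
finger_gap: -0.003
grasp_force: 0.7
```

```bash
cat > prof.py <<'E'
from h import *
import sys
s=observe();print(s['t'],s['eef_pos'],s['force'])
A=np.array([[.946,-.324,0],[.324,.946,0],[0,0,1]]);print("tip own",(s['eef_pos']-np.array([.613,.0235,0]))@A)
p,d=snapshot("side");cv2.imwrite(f"pics/{sys.argv[1]}.png",cv2.resize(p[110:300,240:460],None,fx=3,fy=3))
g=p.astype(int);sat=g.max(2)-g.min(2)
R=(world("side",d)-[.613,.0235,0])@A
for y0 in(-.08,-.06,.07):
  for x in(-.05,-.03,-.01,.01,.03,.05):
    m=(abs(R[...,0]-x)<.006)&(abs(R[...,1]-y0)<.012)&(d>0)&(R[...,2]<.2)&(sat<25)
    if m.sum()>5: print(y0,x,m.sum(),np.median(R[m][:,2]).round(4))
E
python3 prof.py s3
```

```text
5.0 [0.57383966 0.00858883 0.09294132] [-0.28818968 -0.63910269  1.15349666]
tip own [-0.0418769  -0.00141802  0.09294132]
-0.08 -0.05 39 0.0555
-0.08 -0.03 38 0.0894
-0.08 -0.01 71 0.0814
-0.08 0.01 70 0.0369
-0.08 0.03 49 0.0721
-0.08 0.05 47 0.0665
-0.06 -0.05 122 0.1765
-0.06 -0.03 42 0.09
-0.06 -0.01 85 0.0255
-0.06 0.01 56 0.0777
-0.06 0.03 29 0.074
-0.06 0.05 27 0.068
0.07 -0.05 31 0.0558
0.07 -0.03 29 0.0896
0.07 -0.01 68 0.0252
0.07 0.01 39 0.0407
```

View pics/s3.png

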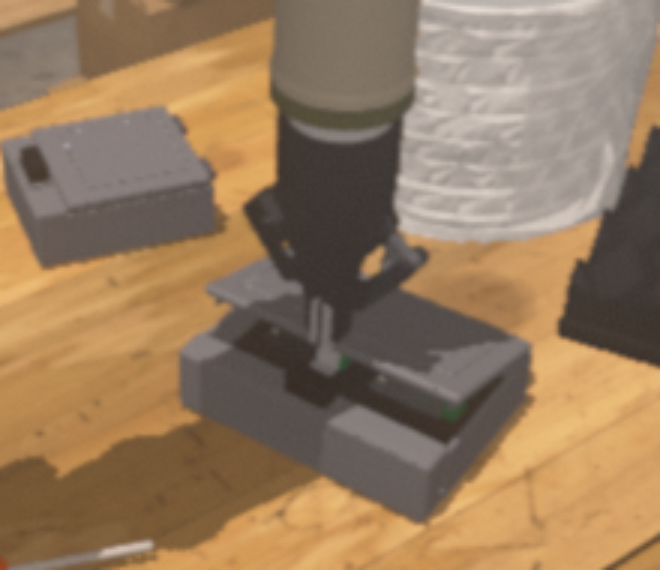

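The crop shows the lid at about 0.28 rad, resting under the fingertips at (325,365) with 1.2 N on the tool. The narrow case is shut. I'll continue along the arc.

Emit:
arm_command(
  rows=[-0.12, 0, -0.1, 0, 0, 0, 1, -0.18, 0, -0.28, 0, 0, 0, 1, -0.26, 0, -0.46, 0, 0, 0, 1, -0.34, 0, -0.63, 0, 0, 0, 1, -0.44, 0, -0.8, 0, 0, 0, 1, -0.54, 0, -0.96, 0, 0, 0, 1, -0.64, 0, -1.12, 0, 0, 0, 1, -0.75, 0, -1.28, 0, 0, 0, 1, -0.86, 0, -1.44, 0, 0, 0, 1, -0.99, 0, -1.58, 0, 0, 0, 1],
)

```text
t: 6.3
eef_pos: [0.5974, 0.0166, 0.1325]
orientation: [[-0.946, -0.323, -0.0], [-0.323, 0.946, -0.0], [0.0, 0.0, -1.0]]
force: [-1.2, -0.3, 1.1]
finger_gap: 0.001
grasp_force: 0.9
```

```bash
python3 prof.py s4
```

```text
6.3 [0.5973608  0.01658757 0.13252793] [-1.22449225 -0.29309311  1.05972239]
tip own [-0.01703431 -0.00147206  0.13252793]
-0.08 -0.05 37 0.0556
-0.08 -0.01 45 0.0245
-0.08 0.01 54 0.0299
-0.08 0.03 26 0.025
-0.08 0.05 38 0.0239
-0.06 -0.05 40 0.0559
-0.06 -0.01 59 0.024
-0.06 0.01 71 0.0391
-0.06 0.03 11 0.0391
-0.06 0.05 43 0.0244
0.07 -0.05 30 0.0553
0.07 -0.01 41 0.0243
0.07 0.01 34 0.0284
0.07 0.03 8 0.0248
0.07 0.05 35 0.024
```

View pics/s4.png

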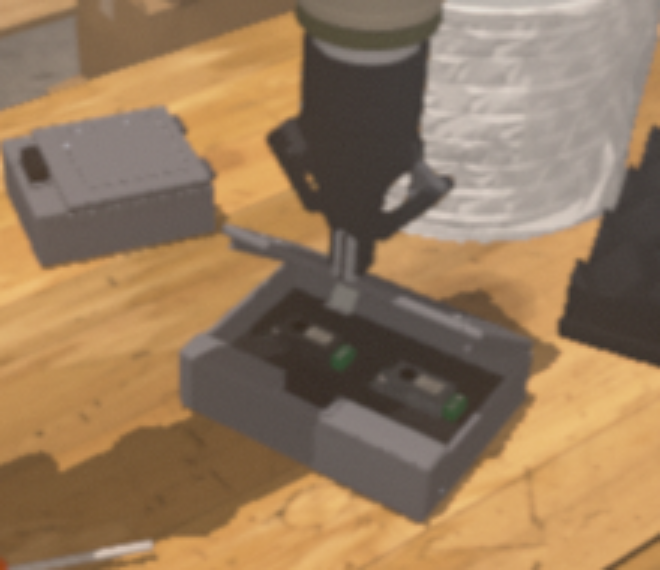

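The crop shows the lid at about 0.68 rad, held by the tips at (345,295). I'll steady it on past 0.9 rad, then withdraw up and toward the robot.

Emit:
arm_command(
  rows=[-0.13, 0, -0.14, 0, 0, 0, 1, -0.26, 0, -0.28, 0, 0, 0, 1, -0.4, 0, -0.41, 0, 0, 0, 1, -0.55, 0, -0.54, 0, 0, 0, 1, -0.7, 0, -0.66, 0, 0, 0, 1, -0.85, 0, -0.77, 0, 0, 0, 1, -0.85, 0, -0.9, 0, 0, 0, 1, -0.7, 0, -1.05, 0, 0, 0, 1, -0.5, 0, -1.25, 0, 0, 0, 1, -0.2, 0, -1.5, 0, 0, 0, 1],
)

```text
t: 7.6
eef_pos: [0.6014, 0.0179, 0.17]
orientation: [[-0.946, -0.323, -0.0], [-0.323, 0.946, -0.0], [0.0, -0.0, -1.0]]
force: [-0.1, -0.6, -0.5]
finger_gap: -0.004
grasp_force: 0.0
```

Emit:
arm_command(
  rows=[1, 0, -0.6, 0, 0, 0, 1, 2.5, 0, -1.2, 0, 0, 0, 1, 3.5, 0, -2, 0, 0, 0, 1, 3.5, 0, -2, 0, 0, 0, 1, 3.5, 0, -2, 0, 0, 0, 1, 3.5, 0, -2, 0, 0, 0, 1, 3.5, 0, -2, 0, 0, 0, 1, 3.5, 0, -2, 0, 0, 0, 1, 3.5, 0, -2, 0, 0, 0, 1, 3.5, 0, -2, 0, 0, 0, 1],
)

```text
t: 8.85
eef_pos: [0.5191, -0.0102, 0.2197]
orientation: [[-0.946, -0.323, -0.0], [-0.323, 0.946, -0.0], [0.0, -0.0, -1.0]]
force: [0.1, 0.0, -0.1]
finger_gap: -0.0
grasp_force: 0.0
```

```bash
python3 prof.py s5 | head -2
```

```text
8.85 [ 0.51914148 -0.01015153  0.21967971] [ 0.14545481  0.04395522 -0.14552734]
tip own [-0.09969325 -0.00142419  0.21967971]
```

View pics/s5.png

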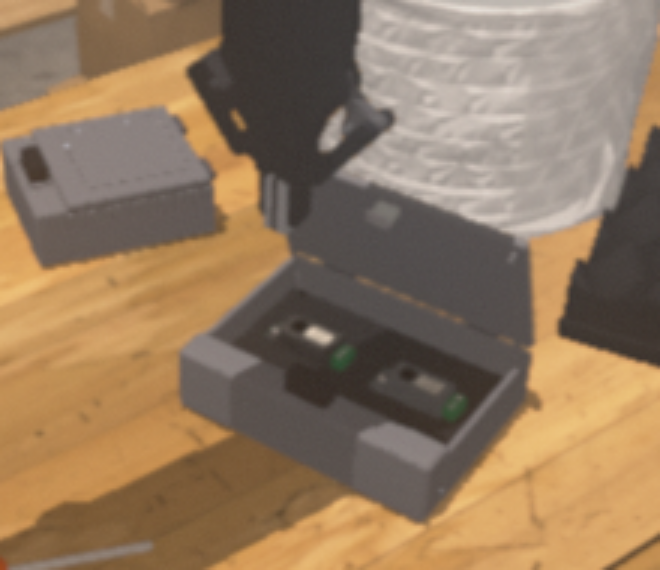

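The wide lid stands open at (410,260), the narrow case at (110,180) is shut, and the gripper is clear of both. I'll hand the job in.

```bash
python3 -c "
from cell import *
print(close_job())"
```

```text
the job is handed in; nothing more can be done
None
```

The wide case's lid was let up slowly under the fingertips to about 0.9 rad and now stands open; the narrow case is still shut, the gripper is clear, and I handed the job in at about 9 s of the 34 s allowed.

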